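# Flip down the lap frame's kickstand and hold the frame upright

## Robot

A 7-joint arm with a two-finger parallel gripper is mounted at the origin on the work surface; the furniture and walls round the work are solid. World frame = base frame: x ahead of the robot, y to its left, z up, the work surface at z = 0. Lengths are in m, angles in rad, forces in N, time in s.
With the tool pointing down it reaches from about 0.4 to 0.875 m from the base axis. Payload 6.5 kg.
Tool frame: the origin (TCP) lies between the finger pads, 19 mm behind the fingertips; this is the grasp point; z points along the fingers, y is the line along which they close (so a half turn about z gives the same grasp; the last joint's range is limited). The gripper opens to 88 mm and grips with 3 to 60 N. Pads are 18 mm wide; open, the fingers measure 123 mm over their backs; the gripper's body (75 mm by 187 mm) begins 45 mm behind the grasp point.
Start: joints at [-1.335, 0.536, -0.004, 1.538, 0.003, 1.067, -0.071], TCP at [0.193, 0.621, 0.257] pointing down, gripper open.
Joint ranges: [-2.7, 2.7], [-0.37, 2.16], [-1.27, 1.26], [0.24, 2.4], [-1.31, 4.45], [0.19, 1.91], [-2.76, 2.76]. Speed limits (rad/s): [2.39, 2.39, 3.14, 3.14, 3.14, 3.14, 3.14].

## Interface

Orientations are given as a rotation vector (axis times angle).
In Python, from cell import sensors, optics, ticket, nets gives the robot as it stands.
- The arm moves only by the tool move_arm, never from a script. Its argument "increments" is text: rows parted by semicolons, each of 5 numbers parted by spaces: the opening, from 0 (shut) to 1 (fully open), then the shift along the tool's x, y, z in m, then the turn about the tool's z in rad. In form: claw tx ty tz yaw; .... A call has exactly 5 rows; each row is the pose to reach, as a shift and turn from the pose commanded when the call began, along the tool's axes at that moment; what a row does not reach only later rows make up. A row lasts 1/12 s, in which the tool goes at most 41.7 mm and 7.16 degrees, less where a joint would pass 70% of its speed; a pose out of reach is approached as far as the arm can. A call with a gripper value outside its range is refused whole. The fingers move at their own pace and stop on an object; the grip force is fixed at half the most. Time passes only in rows, so rows that repeat a pose let the fingers close, or fill a call up. It gives the time, the measured TCP pose, the force, the opening and the grip force at its end, in the units of the state.
- sensors.sense(): the state, without advancing time (a new reading comes with each control period).
- optics.snapshot(name): name is "scene" or "top" or "wrist"; returns the picture (400x640x3 uint8, blue, green, red); there is no depth.
- optics.camera_params(name): a dict with "mtx" (3x3 intrinsics, pixels), "view" (4x4, takes a point from world to camera coordinates). Camera axes: x right, y down, z forward; pixel columns grow to the right and rows downward; lengths in m; the calibration is good to about 2 mm. A picture is of the moment at which its call begins: read the wrist's pose just before it. camera_params takes no time and is no camera call; for the wrist camera it gives the pose at the moment of the call.
- ticket.close_job(): hands the job in; it is judged then, once.
Trained networks look in the newest picture that a camera, given by its name, has taken for a name from the list of things; names that differ only in an ending like _2 or _b are one class to them, and where a whole thing is asked for, a point or a joint stands for the part that bears it (a point fixed in the world has none). Each returns a list of dicts, best first, with "conf" (0 to 1); they miss things now and then, are a little off and sometimes report something else, mostly with a low value. They report only what shows in the picture. A call takes as long as a camera call.
- nets.recognise(name, camera): "centre" ([x, y, z] in m, in the coordinates of the camera as it stood for that picture, good to about 4 mm: the middle of the surface that is visible of it).
The state is a dict: "time": time; "joints": joint angles; "qd": joint speeds; "joint_torque": joint torques, N m; "tcp_pos": TCP position; "eef_rot": TCP orientation; "wrist_force": force on the tool from outside, world axes, zero at the start; "moment": the same for the moment, N m; "finger_gap": finger opening in m; "grasp_force": force on a finger pad.
Only numpy, scipy, OpenCV 4.12 (cv2) and the standard library are available. Lean on these libraries where they do the work, as an engineer would, in place of code of your own. Each camera call takes 0.05 s, during which the arm holds its last target. There are 200 camera calls.

## Task

The green frame with the brass lapping wheel is lying back on its rests with its kickstand folded up. While it lies there, flip the kickstand down past its centre so that it snaps all the way out; then raise the frame upright by the black grip bar across its top and finish while holding that bar, keeping the frame upright and still (it tips back if let go) so that I can pin the kickstand's foot. Leave the other things on the bench alone.

Things in the scene. Friction and masses are not known exactly. Their poses are not given: they have to be found in the camera images.
- lap_stand: dark steel base plate, 120 x 150 x 10 mm, bolted to the bench, yaw within 18 degrees of straight. Origin: centre of its underside; x points from the kickstand side to the rest side (roughly away from the robot), y left, z up. The frame's pivot axis runs along its y, 30 mm above the origin. Two thin rest posts with rubber tips, 96 mm high, stand at x = +38, y = +-55 mm
- lap_frame: green frame hinged on the stand, 0.7 to 1.1 kg; uprights 12 x 10 mm at y = +-55, 206 mm tall, brass wheel 84 mm across between them. Origin on the pivot axis at mid width; z up the frame, y along the axis. Starts with its top leaning 0.4 rad to the stand's +x on the rests; stop 0.05 rad past upright the other way. Swings freely, always falls back unheld; 1.5 to 3 N at the bar raises it
- grip_bar (a point): centre of the black rubber grip bar across the top of the frame, 200 mm from the pivot axis along the frame's z; round, 16 mm in diameter, 88 mm long, along the frame's y; free all round (wheel rim 68 mm below it); it can turn between the fingers as the frame swings
- kickstand (a joint): angle (rad) of the kickstand, a 10 mm steel leg outside the right upright. 0 = folded up, parallel to the frame's z (start), growing as its tip swings to the stand's -x and down; 2.5 = fully down, a stop. An over-centre spring turns over near 0.9 to 1.2: below that it springs back to 0, from 1.4 on it snaps to 2.5 by itself. About 1 N at the toe moves it
- kick_pivot (a point): pivot of the kickstand, at (0, -78, 85) mm in the lap_frame's frame; its axis is parallel to the frame's y
- toe (a point): middle of the red toe peg at the free end of the kickstand, 135 mm from kick_pivot and 98 mm right of the frame's middle plane; the peg is round, 12 mm in diameter, and stands out 34 mm to the right (-y) of the leg. At the start about 230 mm above the bench, free behind it (+x side) for a finger; when down and the frame upright it is the foot, 1 mm off the bench
- findings_tin: round red tin, 67 mm across, 22 mm high, loose bystander; origin under its centre
- eye_loupe: black eye loupe, 30 mm across, 26 mm high, loose bystander; origin under its centre
- wax: brown lump of beeswax, 43 mm across, 26 mm high, loose bystander; origin under its centre

How it is judged:
On the way, in this order (a step that is already met when the one before it is completed fails the run):
1. the kickstand is fully down while the frame still lies back (value of joint kickstand above 2.4 rad and angle between lap_frame's own z axis and vertical above 0.25 rad), for 0.2 s.
2. the frame is upright, held by the grip bar (angle between lap_frame's own z axis and vertical below 0.07 rad and distance between the grasp point and grip_bar below 0.055 m and contact force between the fingers and lap_frame above 0.5 N), for 0.3 s.
At the end, for the whole second after the job is handed in: The kickstand is fully down (above 2.4 rad) and the fingers hold the frame by its grip bar (TCP within 55 mm of the bar's middle, more than 0.5 N), within 0.07 rad (4 degrees) of upright and at rest (under 0.1 rad/s) (all of step 2 and angular speed of lap_frame below 0.1 rad/s and value of joint kickstand above 2.4 rad); the arm keeps its last pose, push and grip.
It fails at once if the frame is raised while the kickstand is not down (angle between lap_frame's own z axis and vertical below 0.2 rad and value of joint kickstand below 2 rad).
It fails at once if the tin, the loupe or the beeswax is moved more than 20 mm (distance of any of findings_tin, eye_loupe, wax from where it was at the start of the episode above 0.02 m).
It also fails if it takes over 51 s, if anything falls off the work surface, if the arm or the gripper's body presses on something with over 40 N, if the wrist force passes 120 N, or if a joint passes its speed limit or range.

## Working session

There is one attempt and no reset: what is moved stays moved. The work goes in short steps, Python scripts to look and compute and a tool call to move; the robot and the scene stay as the last step left them, time stands still between calls to the robot, and variables do not carry over. Pictures are saved under pics/ and viewed, at most 10 in all, crops included, and the job is handed in when it is done.

Besides the shell and the picture viewer there is one more tool, called after "Call:" by a JSON object that holds its "api" and its "payload". move_arm: Moves the arm, as the interface text tells. Its arguments: {"type":"object","properties":{"increments":{"type":"string"}},"required":["increments"]}

```bash
mkdir -p pics
cat > h.py <<'E'
import numpy as np, cv2
from scipy.spatial.transform import Rotation as R
from cell import sensors, optics, ticket, nets
def look(cam, names, save=None):
    im=optics.snapshot(cam); p=optics.camera_params(cam); V=np.array(p["view"]); K=np.array(p["mtx"])
    if save: cv2.imwrite("pics/"+save,im)
    for n in names:
        for d in nets.recognise(n,cam)[:2]:
            c=np.array(d["centre"]); w=np.linalg.inv(V)@np.r_[c,1]; u=K@c
            print(cam,n,round(d["conf"],2),w[:3].round(3),(u[:2]/u[2]).round())
def st():
    s=sensors.sense(); print({k:np.round(v,3).tolist() for k,v in s.items() if k in("time","joints","tcp_pos","eef_rot","wrist_force","finger_gap","grasp_force")}); print(R.from_rotvec(s["eef_rot"]).as_matrix().round(3))
    return s
E
python3 - <<'E'
from h import *
st()
N=["lap_stand","lap_frame","grip_bar","kick_pivot","toe","findings_tin","eye_loupe","wax"]
look("scene",N,"s1.png"); look("top",N,"t1.png")
E
```

```text
{'time': 0.0, 'joints': [-1.335, 0.537, -0.004, 1.539, 0.003, 1.067, -0.071], 'tcp_pos': [0.193, 0.62, 0.257], 'eef_rot': [-0.472, -3.106, 0.003], 'wrist_force': [0.227, -0.066, 0.509], 'grasp_force': 0.0, 'finger_gap': 0.088}
[[-0.955  0.297 -0.   ]
 [ 0.297  0.955 -0.002]
 [-0.    -0.002 -1.   ]]
scene lap_stand 0.81 [ 0.535 -0.092  0.085] [381. 221.]
scene lap_frame 0.74 [ 0.553 -0.092  0.125] [385. 203.]
scene grip_bar 0.96 [ 0.556 -0.087  0.125] [384. 202.]
scene kick_pivot 0.74 [ 0.589 -0.152  0.188] [419. 179.]
scene toe 0.92 [ 0.59  -0.146  0.19 ] [417. 177.]
scene findings_tin 0.45 [0.313 0.266 0.023] [205. 239.]
scene eye_loupe 0.74 [ 0.31  -0.247  0.021] [403. 330.]
scene wax 0.46 [0.439 0.163 0.022] [271. 229.]
top lap_stand 0.9 [ 0.537 -0.076  0.04 ] [352. 159.]
top lap_frame 0.83 [ 0.564 -0.077  0.14 ] [355. 143.]
top grip_bar 0.88 [ 0.564 -0.079  0.139] [356. 143.]
top kick_pivot 0.58 [ 0.597 -0.15   0.208] [389. 126.]
top toe 0.62 [ 0.595 -0.147  0.213] [388. 126.]
top toe 0.45 [0.447 0.171 0.023] [260. 190.]
top findings_tin 0.74 [0.319 0.267 0.022] [223. 236.]
top wax 0.72 [0.442 0.171 0.021] [260. 192.]
```

Run:
```python
import cv2
s=cv2.imread("pics/s1.png")[120:320,280:520]; cv2.imwrite("pics/s1c.png",cv2.resize(s,None,fx=3,fy=3)[:600])
t=cv2.imread("pics/t1.png")[60:240,260:480]; cv2.imwrite("pics/t1c.png",cv2.resize(t,None,fx=3.3,fy=3.3))
from h import *
for c in("scene","top"):
    p=optics.camera_params(c); print(p)
```

```text
{'mtx': array([[383.34223399,   0.        , 319.6639185 ],
       [  0.        , 383.34223399, 197.79549488],
       [  0.        ,   0.        ,   1.        ]]), 'view': array([[ 0.54729558, -0.83684159,  0.01279499, -0.22783397],
       [-0.37947881, -0.26174773, -0.88740293,  0.30855371],
       [ 0.74596473,  0.48081627, -0.46081702,  0.58299498],
       [ 0.        ,  0.        ,  0.        ,  1.        ]])}
{'mtx': array([[467.50664398,   0.        , 321.68421608],
       [  0.        , 467.50664398, 195.00343545],
       [  0.        ,   0.        ,   1.        ]]), 'view': array([[ 0.02664762, -0.99963429,  0.00460383, -0.0092966 ],
       [-0.9989004 , -0.0268052 , -0.03846389,  0.43853956],
       [ 0.03857323, -0.00357379, -0.99924939,  1.27635853],
       [ 0.        ,  0.        ,  0.        ,  1.        ]])}
```

View pics/s1c.png

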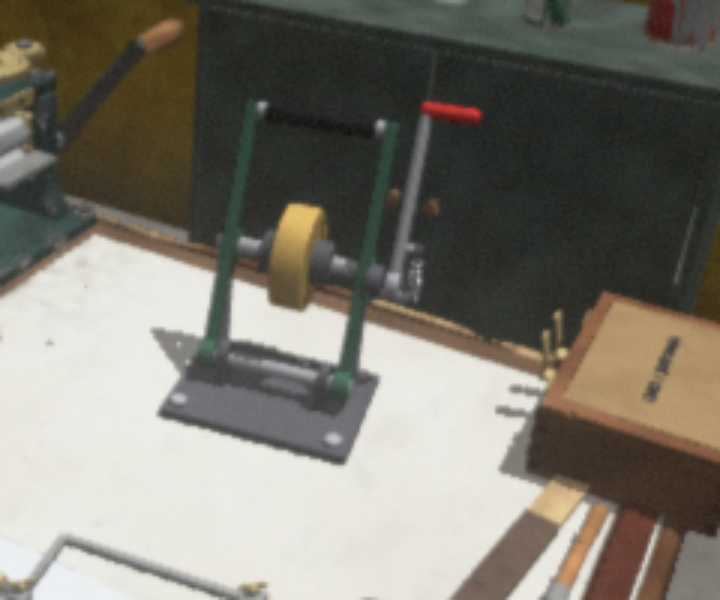

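View pics/t1c.png

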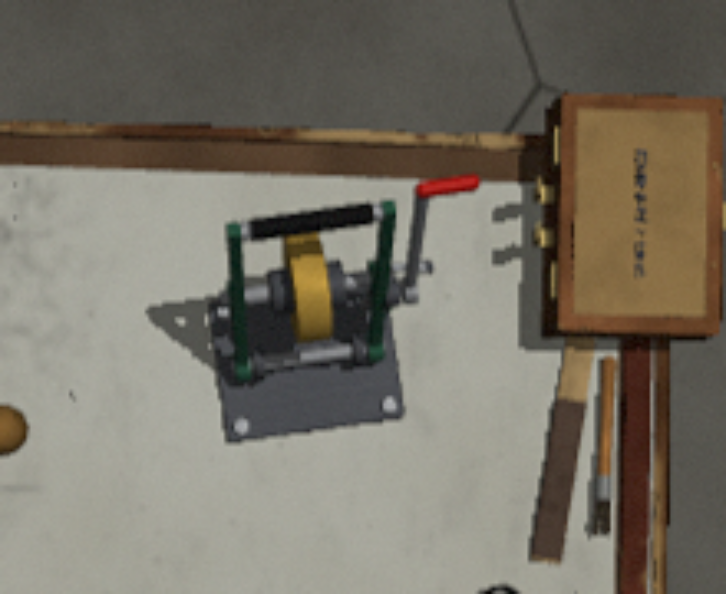

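The scene crop shows the bar from about (367,157) to (408,163) and the toe peg from (422,156) to (440,159). In the top view the bar runs from (336,129) to (373,125) and the peg from (387,118) to (405,116). A box stands to the right of the peg. I'll fit the stand pose to these points.

```bash
cat >> h.py <<'E'
def stand2w(x,y,yaw,p):
    c,s=np.cos(yaw),np.sin(yaw); p=np.atleast_2d(p); return np.c_[x+c*p[:,0]-s*p[:,1],y+s*p[:,0]+c*p[:,1],p[:,2]]
def fr(p,lean): # frame->stand
    p=np.atleast_2d(p); c,s=np.cos(lean),np.sin(lean); return np.c_[c*p[:,0]+s*p[:,2],p[:,1],.03-s*p[:,0]+c*p[:,2]]
def proj(cam,w):
    p=optics.camera_params(cam); c=(p["view"]@np.c_[w,np.ones(len(w))].T)[:3]; u=p["mtx"]@c; return (u[:2]/u[2]).T
E
python3 - <<'E'
from h import *
from scipy.optimize import least_squares
P=fr(np.array([[0,.044,.2],[0,-.044,.2],[0,-.083,.22],[0,-.115,.22]]),.4)
O={"scene":np.array([[367.3,157.3],[408,163],[421.7,156],[440,159]]),"top":np.array([[335.8,129],[372.7,124.8],[387,117.6],[404.8,115.5]])}
f=lambda q:np.concatenate([(proj(c,stand2w(*q,P))-O[c]).ravel() for c in O])
r=least_squares(f,[.5,-.08,.1]); q=r.x; print(q.round(4),r.fun.round(1)); np.save("q.npy",q)
b=fr([[0,0,.2]],.4); print("bar",stand2w(*q,b),"up",stand2w(*q,[[0,0,.23]]))
for th in np.arange(0,1.7,.2):
    a=th-.4; print(round(th,1),stand2w(*q,[[.085*np.sin(.4)-.135*np.sin(a),-.104,.03+.085*np.cos(.4)+.135*np.cos(a)]]).round(3))
def px(cam,u,z):
    p=optics.camera_params(cam); V=np.linalg.inv(p["view"]); d=V[:3,:3]@np.linalg.inv(p["mtx"])@np.r_[u,1]; o=V[:3,3]; return (o+d*(z-o[2])/d[2]).round(3)
for z in(.0,.06,.1,.15):print("box tl", z,px("top",[260+557/3.3,60+95/3.3],z),px("top",[260+540/3.3,60+335/3.3],z), px("scene",[280+605/3,120+292/3],z),px("scene",[280+540/3,120+405/3],z))
E
```

```text
[ 0.5141 -0.0804  0.1664] [ 0.7 -0.3 -3.1  0.   2.2  1.1 -1.5  0.4 -0.6  0.5  0.  -0.5  3.  -0.5
 -0.9 -0.4]
bar [[ 0.59089395 -0.06750438  0.2142122 ]] up [[ 0.5140857  -0.08040237  0.23      ]]
0.0 [[ 0.616 -0.169  0.233]]
0.2 [[ 0.59  -0.173  0.241]]
0.4 [[ 0.564 -0.177  0.243]]
0.6 [[ 0.538 -0.182  0.241]]
0.8 [[ 0.512 -0.186  0.233]]
1.0 [[ 0.489 -0.19   0.22 ]]
1.2 [[ 0.468 -0.194  0.202]]
1.4 [[ 0.452 -0.196  0.181]]
1.6 [[ 0.44  -0.198  0.157]]
box tl 0.0 [ 0.744 -0.289  0.   ] [ 0.54  -0.278  0.   ] [ 0.85  -0.266  0.   ] [ 0.631 -0.265  0.   ]
box tl 0.06 [ 0.727 -0.275  0.06 ] [ 0.533 -0.265  0.06 ] [ 0.736 -0.28   0.06 ] [ 0.541 -0.279  0.06 ]
box tl 0.1 [ 0.716 -0.266  0.1  ] [ 0.528 -0.256  0.1  ] [ 0.659 -0.289  0.1  ] [ 0.48  -0.288  0.1  ]
box tl 0.15 [ 0.703 -0.254  0.15 ] [ 0.522 -0.245  0.15 ] [ 0.563 -0.3    0.15 ] [ 0.405 -0.299  0.15 ]
```

View pics/s1.png

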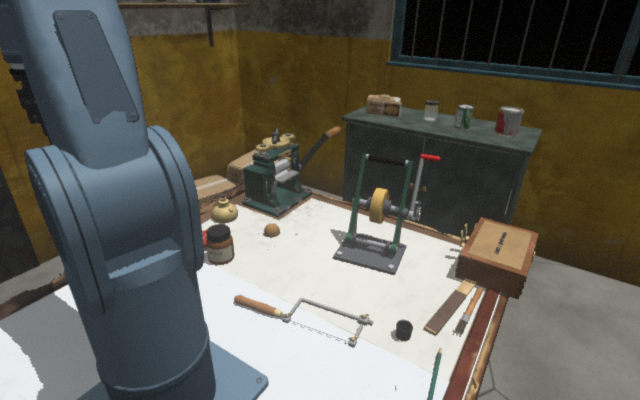

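View pics/t1.png

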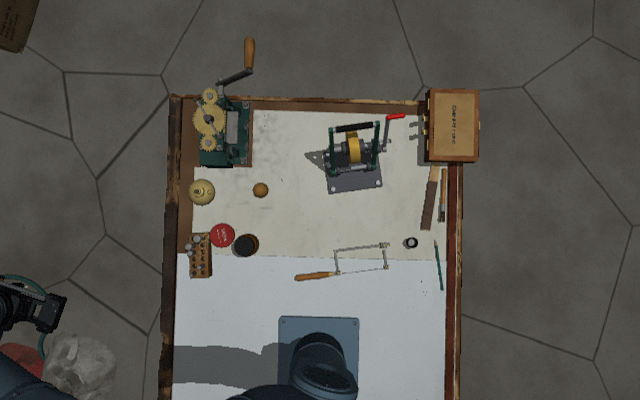

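Nothing tall stands on the arc to the frame, and the box is only about 7 cm high. The stand fits at (0.514, -0.080) with a yaw of about 0.15. I'll move above the bench with the fingers shut, turning on the way.

Call:
{"api": "move_arm", "payload": {"increments": "0 -0.031 -0.026 -0.014 0.12; 0 -0.062 -0.052 -0.028 0.24; 0 -0.093 -0.078 -0.042 0.36; 0 -0.124 -0.104 -0.056 0.48; 0 -0.155 -0.13 -0.07 0.6"}}

```text
time: 1.32
tcp_pos: [0.3004, 0.4533, 0.3263]
eef_rot: [-1.377, -2.823, -0.001]
wrist_force: [0.8, -0.3, 0.7]
finger_gap: 0.0573
grasp_force: 0.0
```

```bash
cat >> h.py <<'E'
def go(x,y,z,yaw=None):
    s=st(); M=R.from_rotvec(s["eef_rot"]).as_matrix(); d=np.array([x,y,z])-s["tcp_pos"]
    print("tool shift",(M.T@d).round(4),"yaw",None if yaw is None else round(np.arctan2(M[1,1],M[0,1])-yaw,3), "dist",np.linalg.norm(d).round(3))
E
python3 -c "
from h import *
go(.38,.2,.33,.15)"
```

```text
{'time': 1.317, 'joints': [-1.204, 0.284, 0.168, 1.752, -0.053, 1.11, -0.356], 'tcp_pos': [0.3, 0.453, 0.326], 'eef_rot': [-1.377, -2.823, -0.001], 'wrist_force': [0.784, -0.29, 0.662], 'grasp_force': 0.0, 'finger_gap': 0.057}
[[-0.616  0.788 -0.   ]
 [ 0.788  0.616  0.   ]
 [ 0.     0.    -1.   ]]
tool shift [-0.2486 -0.0932 -0.0038] yaw 0.513 dist 0.266
```

Call:
{"api": "move_arm", "payload": {"increments": "0 -0.038 -0.014 0 0.1; 0 -0.076 -0.028 0 0.2; 0 -0.114 -0.042 0 0.3; 0 -0.152 -0.056 0 0.4; 0 -0.19 -0.07 -0.004 0.5"}}

```text
time: 1.73
tcp_pos: [0.3625, 0.2604, 0.3293]
eef_rot: [-2.031, -2.396, 0.001]
wrist_force: [1.0, -0.2, 0.8]
finger_gap: 0.0237
grasp_force: 0.0
```

```bash
python3 -c "
from h import *
go(.6575,-.162,.33,.15)"
```

```text
{'time': 1.733, 'joints': [-1.04, 0.095, 0.342, 1.979, -0.036, 1.074, -0.518], 'tcp_pos': [0.362, 0.26, 0.329], 'eef_rot': [-2.031, -2.396, 0.001], 'wrist_force': [1.024, -0.195, 0.824], 'grasp_force': 0.0, 'finger_gap': 0.024}
[[-0.164  0.987 -0.001]
 [ 0.987  0.164 -0.   ]
 [ 0.    -0.001 -1.   ]]
tool shift [-0.465   0.222  -0.0009] yaw 0.014 dist 0.515
```

Call:
{"api": "move_arm", "payload": {"increments": "0 -0.035 0.017 0 0.01; 0 -0.07 0.034 0 0.01; 0 -0.105 0.051 0 0.01; 0 -0.14 0.068 0 0.01; 0 -0.175 0.085 0 0.01"}}

```text
time: 2.15
tcp_pos: [0.4766, 0.1027, 0.33]
eef_rot: [2.037, 2.391, 0.002]
wrist_force: [1.7, 0.3, -0.4]
finger_gap: 0.0004
grasp_force: 0.0
```

Call:
{"api": "move_arm", "payload": {"increments": "0 -0.035 0.017 0 0; 0 -0.07 0.034 0 0; 0 -0.105 0.051 0 0; 0 -0.14 0.068 0 0; 0 -0.175 0.085 0 0"}}

```text
time: 2.57
tcp_pos: [0.5884, -0.0565, 0.3297]
eef_rot: [2.037, 2.391, 0.001]
wrist_force: [0.6, 1.2, 0.7]
finger_gap: 0.0002
grasp_force: 0.0
```

```bash
python3 -c "
from h import *
go(.6575,-.162,.33,.15)
look('wrist',['toe','grip_bar'],'w1.png')"
```

```text
{'time': 2.567, 'joints': [-0.414, 0.407, 0.589, 1.646, -0.242, 1.162, 0.393], 'tcp_pos': [0.588, -0.057, 0.33], 'eef_rot': [2.037, 2.391, 0.001], 'wrist_force': [0.644, 1.224, 0.705], 'grasp_force': 0.0, 'finger_gap': 0.0}
[[-0.159  0.987  0.   ]
 [ 0.987  0.159  0.   ]
 [ 0.     0.    -1.   ]]
tool shift [-0.1151  0.0515 -0.0003] yaw 0.01 dist 0.126
wrist toe 0.76 [ 0.617 -0.174  0.24 ] [331. 339.]
wrist grip_bar 0.97 [ 0.567 -0.075  0.143] [294. 186.]
```

View pics/w1.png

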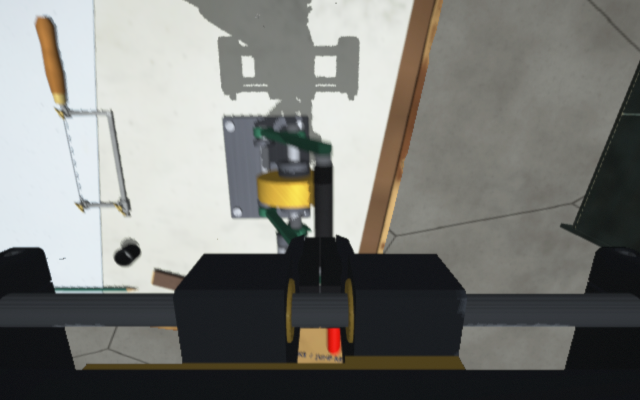

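The toe shows at (334,340) and the net puts it at (0.617, -0.174, 0.24), which agrees with the model. The bar runs parallel to the tool's x. Next I move behind the toe and go down.

Call:
{"api": "move_arm", "payload": {"increments": "0 0 0.03 0 0; 0 -0.03 0.056 0 0; 0 -0.06 0.056 0 0; 0 -0.09 0.056 0 0; 0 -0.115 0.056 0 0"}}

```text
time: 3.13
tcp_pos: [0.6611, -0.1601, 0.3293]
eef_rot: [-2.036, -2.392, 0.0]
wrist_force: [-0.1, -0.4, 0.5]
finger_gap: 0.0001
grasp_force: 0.0
```

Call:
{"api": "move_arm", "payload": {"increments": "0 0 0 0.03 0; 0 0 0 0.06 0; 0 0 0 0.09 0; 0 0 0 0.098 0; 0 0 0 0.098 0"}}

```text
time: 3.55
tcp_pos: [0.6595, -0.1576, 0.2292]
eef_rot: [-2.033, -2.389, 0.003]
wrist_force: [-0.3, 0.4, 0.1]
finger_gap: 0.0006
grasp_force: 0.0
```

```bash
python3 -c "
from h import *
go(.612,-.170,.232,.15)
im=optics.snapshot('scene')[100:300,300:540]; cv2.imwrite('pics/s2.png',cv2.resize(im,None,fx=3,fy=3))"
```

```text
{'time': 3.55, 'joints': [-0.174, 0.669, 0.538, 1.5, -0.369, 1.08, 0.607], 'tcp_pos': [0.66, -0.158, 0.229], 'eef_rot': [-2.033, -2.389, 0.003], 'wrist_force': [-0.289, 0.387, 0.137], 'grasp_force': 0.0, 'finger_gap': 0.001}
[[-0.16   0.987 -0.005]
 [ 0.987  0.16   0.002]
 [ 0.003 -0.004 -1.   ]]
tool shift [-0.0047 -0.0489 -0.0026] yaw 0.011 dist 0.049
```

View pics/s2.png

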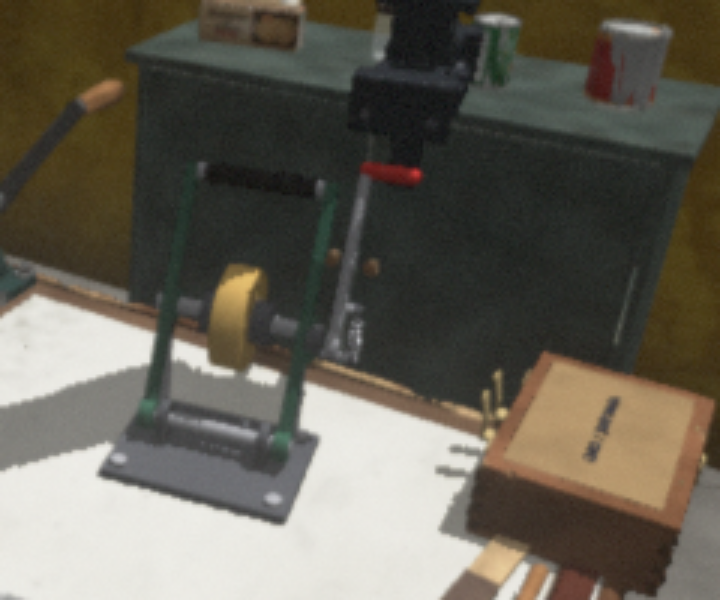

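The finger is behind the red peg (peg at crop (390,173)) and the way is clear. I push along the arc.

Call:
{"api": "move_arm", "payload": {"increments": "0 -0.003 -0.012 0 0; 0 -0.003 -0.024 -0.002 0; 0 -0.003 -0.036 -0.005 0; 0 -0.003 -0.048 -0.008 0; 0 -0.003 -0.06 -0.01 0"}}

```text
time: 4.02
tcp_pos: [0.6038, -0.1724, 0.2451]
eef_rot: [2.034, 2.388, 0.005]
wrist_force: [1.7, -1.0, 2.0]
finger_gap: 0.0003
grasp_force: 0.6
```

Call:
{"api": "move_arm", "payload": {"increments": "0 0 -0.012 -0.001 0; 0 0 -0.024 -0.001 0; 0 0 -0.036 0 0; 0 0 -0.048 0.003 0; 0 0 -0.06 0.006 0"}}

```text
time: 4.43
tcp_pos: [0.5443, -0.182, 0.2385]
eef_rot: [2.034, 2.388, 0.005]
wrist_force: [0.2, -0.1, 0.3]
finger_gap: 0.0001
grasp_force: 0.3
```

```bash
python3 -c "
from h import *
go(.5,-.19,.2,.15)
im=optics.snapshot('scene')[100:300,300:540]; cv2.imwrite('pics/s3.png',cv2.resize(im,None,fx=3,fy=3))"
```

```text
{'time': 4.433, 'joints': [-0.186, 0.474, 0.577, 1.794, -0.311, 0.959, 0.679], 'tcp_pos': [0.544, -0.182, 0.239], 'eef_rot': [2.034, 2.388, 0.005], 'wrist_force': [0.236, -0.133, 0.305], 'grasp_force': 0.29, 'finger_gap': 0.0}
[[-0.159  0.987  0.005]
 [ 0.987  0.159 -0.001]
 [-0.002  0.005 -1.   ]]
tool shift [-0.0008 -0.0452  0.0383] yaw 0.01 dist 0.059
```

View pics/s3.png

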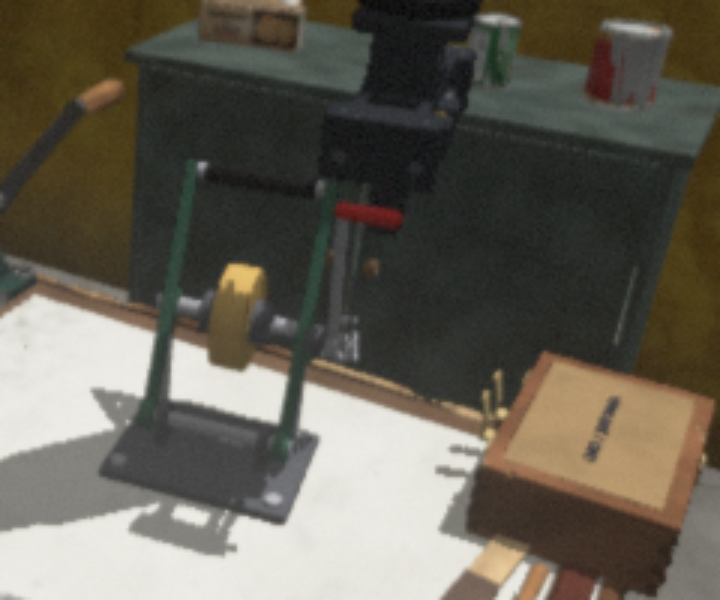

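Call:
{"api": "move_arm", "payload": {"increments": "0 0 -0.011 0.004 0; 0 0 -0.022 0.011 0; 0 0 -0.032 0.018 0; 0 0 -0.042 0.026 0; 0 0 -0.052 0.035 0"}}

```text
time: 4.9
tcp_pos: [0.4931, -0.1902, 0.2025]
eef_rot: [2.035, 2.389, 0.004]
wrist_force: [-0.4, -0.7, 0.3]
finger_gap: 0.0001
grasp_force: 0.0
```

Call:
{"api": "move_arm", "payload": {"increments": "0 0 -0.008 0.009 0; 0 0 -0.015 0.017 0; 0 0 -0.022 0.027 0; 0 0 -0.028 0.036 0; 0 0 -0.028 0.036 0"}}

```text
time: 5.32
tcp_pos: [0.4628, -0.1943, 0.1639]
eef_rot: [-2.038, -2.389, 0.001]
wrist_force: [-1.3, 0.2, -0.7]
finger_gap: 0.0002
grasp_force: 0.0
```

```bash
python3 -c "
from h import *
go(.5,-.19,.2,.15)
im=optics.snapshot('scene')[100:300,300:540]; cv2.imwrite('pics/s4.png',cv2.resize(im,None,fx=3,fy=3))"
```

```text
{'time': 5.317, 'joints': [-0.121, 0.47, 0.542, 2.025, -0.354, 0.74, 0.797], 'tcp_pos': [0.463, -0.194, 0.164], 'eef_rot': [-2.038, -2.389, 0.001], 'wrist_force': [-1.292, 0.175, -0.695], 'grasp_force': 0.0, 'finger_gap': 0.0}
[[-0.158  0.987 -0.001]
 [ 0.987  0.158  0.001]
 [ 0.001 -0.001 -1.   ]]
tool shift [-0.0016  0.0374 -0.0362] yaw 0.008 dist 0.052
```

View pics/s4.png

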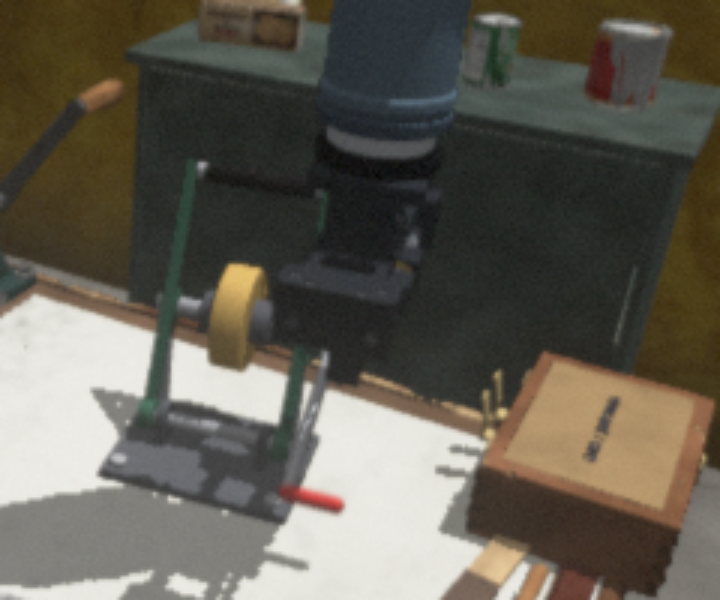

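The kickstand has snapped down: the red toe is near the bench at crop (312,498), and the frame still lies back. Next I go up and over to the bar with the gripper open.

Call:
{"api": "move_arm", "payload": {"increments": "0 0 0 -0.035 0; 0 0 0 -0.07 0; 0 0 0 -0.105 0; 0 0 0 -0.14 0; 0 0 0 -0.166 0"}}

```text
time: 5.78
tcp_pos: [0.4651, -0.1949, 0.3345]
eef_rot: [2.036, 2.388, 0.003]
wrist_force: [1.3, 0.1, 0.2]
finger_gap: 0.0006
grasp_force: 0.0
```

```bash
python3 -c "
from h import *
go(.591,-.0675,.33,.15)"
```

```text
{'time': 5.783, 'joints': [-0.251, 0.226, 0.662, 1.859, -0.156, 1.104, 0.628], 'tcp_pos': [0.465, -0.195, 0.335], 'eef_rot': [2.036, 2.388, 0.003], 'wrist_force': [1.253, 0.143, 0.214], 'grasp_force': 0.0, 'finger_gap': 0.001}
[[-0.158  0.987  0.004]
 [ 0.987  0.158 -0.001]
 [-0.002  0.004 -1.   ]]
tool shift [0.1059 0.1444 0.0049] yaw 0.009 dist 0.179
```

Call:
{"api": "move_arm", "payload": {"increments": "1 0.021 0.029 0 0.005; 1 0.042 0.058 0 0.005; 1 0.064 0.087 0 0.005; 1 0.085 0.116 0 0.005; 1 0.106 0.144 0 0.005"}}

```text
time: 6.2
tcp_pos: [0.5912, -0.0649, 0.3318]
eef_rot: [2.042, 2.385, 0.003]
wrist_force: [0.4, -0.6, 0.6]
finger_gap: 0.0317
grasp_force: 0.0
```

Call:
{"api": "move_arm", "payload": {"increments": "1 0 0 0 0; 1 0 0 0 0; 1 0 0 0 0; 1 0 0 0 0; 1 0 0 0 0"}}

```text
time: 6.62
tcp_pos: [0.5888, -0.0683, 0.3311]
eef_rot: [2.046, 2.383, 0.0]
wrist_force: [0.0, -0.0, 0.6]
finger_gap: 0.0649
grasp_force: 0.0
```

```bash
python3 -c "
from h import *
go(.591,-.0675,.214,.15)
look('wrist',['grip_bar'],'w2.png')
q=np.load('q.npy'); print(proj('wrist',stand2w(*q,fr([[0,.044,.2],[0,0,.2],[0,-.044,.2]],.4))))"
```

```text
{'time': 6.617, 'joints': [-0.389, 0.408, 0.583, 1.639, -0.24, 1.166, 0.403], 'tcp_pos': [0.589, -0.068, 0.331], 'eef_rot': [2.046, 2.383, 0.0], 'wrist_force': [0.003, -0.014, 0.624], 'grasp_force': 0.0, 'finger_gap': 0.065}
[[-0.151  0.989  0.001]
 [ 0.989  0.151 -0.   ]
 [-0.     0.001 -1.   ]]
tool shift [0.0005 0.0022 0.1171] yaw 0.002 dist 0.117
wrist grip_bar 0.36 [ 0.548 -0.069  0.113] [283. 170.]
[[321.28877578 145.37489671]
 [321.94213431 200.29203121]
 [322.53591108 250.20110494]]
```

View pics/w2.png

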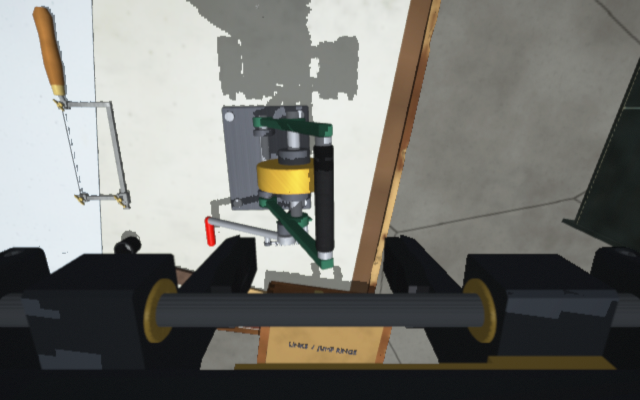

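The bar runs from (323,145) to (325,252), as the model predicts, centred between the open fingers, with the kickstand out. I go down and close.

Call:
{"api": "move_arm", "payload": {"increments": "1 0 0.002 0.025 0; 1 0 0.003 0.05 0; 1 0 0.003 0.08 0; 1 0 0.003 0.105 0; 1 0 0.003 0.115 0"}}

```text
time: 7.13
tcp_pos: [0.5902, -0.0664, 0.2124]
eef_rot: [-2.042, -2.382, 0.005]
wrist_force: [-1.1, 0.1, -0.1]
finger_gap: 0.0883
grasp_force: 0.0
```

Call:
{"api": "move_arm", "payload": {"increments": "0.1 0 0 0 0; 0.1 0 0 0 0; 0.1 0 0 0 0; 0.1 0 0 0 0; 0.1 0 0 0 0"}}

```text
time: 7.55
tcp_pos: [0.5931, -0.0665, 0.217]
eef_rot: [2.043, 2.384, 0.003]
wrist_force: [0.4, -1.4, -0.3]
finger_gap: 0.0568
grasp_force: 0.0
```

Call:
{"api": "move_arm", "payload": {"increments": "0 0 0 0 0; 0 0 0 0 0; 0 0 0 0 0; 0 0 0 0 0; 0 0 0 0 0"}}

```text
time: 7.97
tcp_pos: [0.5923, -0.0664, 0.2156]
eef_rot: [2.044, 2.386, 0.0]
wrist_force: [0.0, 0.4, -0.0]
finger_gap: 0.0237
grasp_force: 0.0
```

Call:
{"api": "move_arm", "payload": {"increments": "0 0 0 0 0; 0 0 0 0 0; 0 0 0 0 0; 0 0 0 0 0; 0 0 0 0 0"}}

```text
time: 8.38
tcp_pos: [0.5921, -0.0665, 0.2155]
eef_rot: [-2.044, -2.385, 0.001]
wrist_force: [-1.4, 0.3, 0.0]
finger_gap: 0.0143
grasp_force: 29.9
```

Call:
{"api": "move_arm", "payload": {"increments": "0 0 -0.008 -0.003 0; 0 0 -0.016 -0.006 0; 0 0 -0.024 -0.0085 0; 0 0 -0.032 -0.0105 0; 0 0 -0.04 -0.012 0"}}

```text
time: 8.8
tcp_pos: [0.5512, -0.0732, 0.2273]
eef_rot: [-2.044, -2.385, 0.001]
wrist_force: [1.6, -2.8, -8.3]
finger_gap: 0.014
grasp_force: 30.5
```

Call:
{"api": "move_arm", "payload": {"increments": "0 0 -0.008 -0.002 0; 0 0 -0.016 -0.003 0; 0 0 -0.024 -0.0035 0; 0 0 -0.032 -0.004 0; 0 0 -0.038 -0.004 0"}}

```text
time: 9.22
tcp_pos: [0.5147, -0.0792, 0.232]
eef_rot: [2.044, 2.384, 0.001]
wrist_force: [2.9, -5.0, -7.1]
finger_gap: 0.0146
grasp_force: 30.0
```

Call:
{"api": "move_arm", "payload": {"increments": "0 0 0 0 0; 0 0 0 0 0; 0 0 0 0 0; 0 0 0 0 0; 0 0 0 0 0"}}

```text
time: 9.63
tcp_pos: [0.5157, -0.079, 0.232]
eef_rot: [2.043, 2.384, 0.0]
wrist_force: [2.2, -5.1, -8.9]
finger_gap: 0.0149
grasp_force: 29.9
```

```bash
python3 -c "
from h import *
go(.514,-.0804,.2315,.15)
im=optics.snapshot('scene')[100:300,300:540]; cv2.imwrite('pics/s5.png',cv2.resize(im,None,fx=3,fy=3))"
```

```text
{'time': 9.633, 'joints': [-0.382, 0.388, 0.564, 1.928, -0.261, 0.896, 0.467], 'tcp_pos': [0.516, -0.079, 0.232], 'eef_rot': [2.043, 2.384, 0.0], 'wrist_force': [2.194, -5.104, -8.905], 'grasp_force': 29.946, 'finger_gap': 0.015}
[[-0.153  0.988  0.001]
 [ 0.988  0.153 -0.001]
 [-0.001  0.001 -1.   ]]
tool shift [-0.0011 -0.0019  0.0005] yaw 0.004 dist 0.002
```

View pics/s5.png

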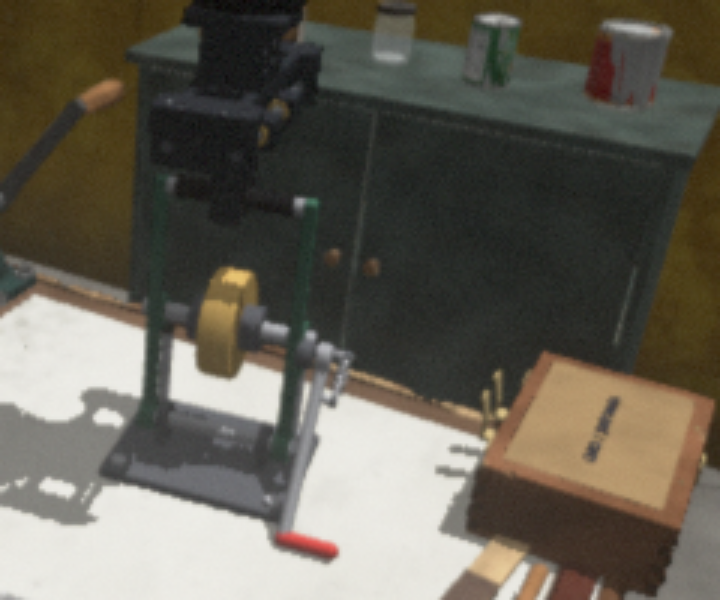

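The frame stands upright with the bar between the fingers at crop (230,190) and the foot at the bench at (308,545). The bar moved 77 of the 78 mm needed, so the lean is about 0.01 rad. I hand it in.

```bash
python3 -c "
from cell import ticket
print(ticket.close_job())"
```

```text
the job is handed in; nothing more can be done
None
```

The kickstand snapped fully down while the frame lay back, and the arm now holds the frame upright by its grip bar; the job is handed in at about 10 s, with no verdict returned.

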